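Load the platform mixer and start it with its bar switch

ROBOT

A 7-joint arm with a two-finger parallel gripper is mounted at the origin on the work surface; the furniture and walls round the work are solid. World frame = base frame: x ahead of the robot, y to its left, z up, the work surface at z = 0. Lengths are in m, angles in rad, forces in N, time in s.
With the tool pointing down it reaches from about 0.4 to 0.875 m from the base axis. Payload 4.4 kg.
Tool frame: the origin (TCP) lies midway between the tips of the shut fingers; the grasp point (between the pads) lies 19 mm behind it; z points along the fingers, y is the direction in which the jaws open and shut (so a half turn about z gives the same grasp; the last joint's range is limited). The gripper opens to 85 mm and grips with 20 to 120 N. Pads are 22 mm wide; open, the fingers measure 114 mm over their backs; the gripper's body (76 mm by 85 mm) begins 54 mm behind the grasp point. The pads swing forward as they close: fully open they stand 13 mm farther back than shut.
Start: joints at [-1.268, 0.628, 0.038, 1.517, -0.027, 0.996, -0.02], TCP at [0.234, 0.606, 0.231] pointing down, gripper open.
Joint ranges: [-3.06, 3.06], [-0.37, 2.12], [-1.25, 1.32], [0.18, 2.47], [-1.1, 4.24], [0.23, 1.98], [-2.94, 2.94]. Speed limits (rad/s): [2.57, 2.57, 3.14, 3.14, 3.14, 3.14, 3.14].

INTERFACE

Orientations are given as a unit quaternion [w, x, y, z].
In Python, from workcell import arm, optics gives the robot as it stands.
- The arm moves only by the tool step_arm, never from a script. Its argument "moves" is one flat list of numbers, 5 for each row, row after row: the shift along the tool's x, y, z in m, then the turn about the tool's z in degrees, then the finger opening in m, from 0 to 0.0854. In form: [dx, dy, dz, twist, claw, dx, dy, dz, twist, claw, ...]. A call has 1 to 20 rows; each row shifts and turns the commanded pose from where the row before left it, along the tool's axes as they then stand; what a row does not reach is not made up. A row lasts 1/10 s, in which the tool goes at most 50 mm and 8.59 degrees, less where a joint would pass 70% of its speed; a pose out of reach is approached as far as the arm can. A call is refused whole if a number of a shift passes 0.05 or a number of a turn 8.59, either way. A call with a gripper value outside its range is refused whole. The fingers move at their own pace and stop on an object; "grip_force" is the grip in N (left out, the last holds). Time passes only in rows, so rows that do not move let the fingers close. It gives the time, the measured TCP pose, the force and the opening at its end, in the units of the state.
- arm.get_obs(): the state, without advancing time (a new reading comes with each control period).
- optics.read_camera(name): name is "scene" or "top" or "wrist"; returns the picture (384x512x3 uint8, red, green, blue); there is no depth.
- optics.camera_info(name): a dict with "fx", "fy", "cx", "cy" (pixels), "k1" (the pictures are not rectified: a ray, as slopes to the right and down, at radius r is drawn at 1 + k1 r^2 times it, then the intrinsics apply), "pose" (4x4, takes a point from camera to world coordinates). Camera axes: x right, y up, looking along -z (the intrinsics and any distortion apply to the point x, -y, -z); pixel columns grow to the right and rows downward; lengths in m; the calibration is good to about 2 mm. A picture is of the moment at which its call begins: read the wrist's pose just before it. camera_info takes no time and is no camera call; for the wrist camera it gives the pose at the moment of the call.
- arm.hand_in(): hands the job in, once; it reports no verdict.
The state is a dict: "time": time; "joint_positions": joint angles; "joint_vel": joint speeds; "tau": joint torques, N m; "position": TCP position; "eef_rot": TCP orientation; "wrist_force": force on the tool from outside, world axes, zero at the start; "moment": the same for the moment, N m; "gripper_width": opening from 0.0 (shut) to 1.0 (fully open).
Only numpy, scipy, OpenCV 4.12 (cv2) and the standard library are available. Lean on these libraries where they do the work, as an engineer would, in place of code of your own. Each camera call takes 0.05 s, during which the arm holds its last target. There are 200 camera calls.

TASK

Set the square staining jar upright in the steel tray of the platform mixer and let go of it. Then start the mixer: press the long hinged bar along its front at the middle so that both ends go down together, fully home, keep it down for a moment, and let it spring back up. Keep the jar upright and the bar level, and leave everything else standing where it is.

Things in the scene. Friction and masses are not known exactly. Their poses are not given: they have to be found in the camera images.
- jar: staining jar: square clear glass body 56 x 56 mm with rounded edges, 78 mm high, round black screw lid 62 mm across on top (92 mm high overall), 0.16 kg; lid is fixed. Origin at the centre of its underside, z up, x and y normal to the flat sides (it can be gripped from above by its lid, 78 to 92 mm above the underside, or high on two flat sides). Stands on the worktop at the left.
- mixer: platform mixer, fixed to the worktop: flat light-coloured housing 156 mm deep (x) by 190 mm wide (y), 34 mm high, with a raised console 46 mm high along the front. Origin under its centre on the worktop; its -x side is the front with the bar, its +x side carries the tray.
- tray_centre (a point): centre of the floor of the mixer's square steel tray, 41 mm above the worktop and 30 mm behind the mixer's centre; axes as the mixer. The tray is 84 x 84 mm inside and its rim stands 8 mm above its floor; the jar fits at any yaw.
- bar_middle (a point): middle of the top face of the mixer's bar switch: a plain aluminium bar 210 mm long (along the mixer's y), 22 mm wide, 12 mm thick, on two side arms that run 85 mm back to pivots on two ears at the mixer's left and right edges (ear tops 72 mm above the worktop). Top face 74 mm above the worktop at rest, 95 mm in front of tray_centre. The point moves with the bar.
- bar_press (a joint): hinge of the bar's arms, rad: 0 at rest (up), 0.1 fully home, where the bar's middle is about 8.5 mm lower and meets a hard stop. A spring returns it; it takes about 3 N to start and 7 to 8 N at the middle to go fully home.
- bar_tilt (a joint): sideways tilt of the bar about the mixer's x axis, rad: 0 level, positive when the bar's end at the mixer's +y side is higher; 0.01 rad is 2 mm of height between the ends. Sprung to level, 4 N m/rad, limits at +-0.1: the bar tips when it is pressed off its middle.
- sharps_pot: bystander, loose: round tapered pot with a flat lid, slotted, 65 mm across, 73 mm high. Origin at the centre of its underside. It and the jar may stand in either order.
Things that resemble listed ones, but are neither listed nor needed, are in the scene too. What is shaped like the jar but pink is not meant.

How it is judged:
By the outcome, as a careful person would: the job done as asked, in the order asked, and still so for the second after the job is handed in, with the robot touching nothing.
It also fails if it takes over 53 s, if anything falls off the work surface, if the arm or the gripper's body presses on something with over 40 N, if the wrist force passes 120 N, or if a joint passes its speed limit or range.

## Working session

There is one attempt and no reset: what is moved stays moved. The work goes in short steps, Python scripts to look and compute and a tool call to move; the robot and the scene stay as the last step left them, time stands still between calls to the robot, and variables do not carry over. Pictures are saved under pics/ and viewed, about 8 in all and at most 12, crops included, and the job is handed in when it is done.

Besides the shell and the picture viewer there is one more tool, called after "Call:" as name(argument=value, ...), one argument or row to a line, values as JSON. step_arm: Moves the arm, as the interface text tells. Its arguments: {"type":"object","properties":{"moves":{"type":"array","items":{"type":"number"}},"grip_force":{"type":"number"}},"required":["moves"]}

```bash
mkdir -p pics; cat > h.py <<'E'
import numpy as np, cv2
from workcell import arm, optics
from scipy.spatial.transform import Rotation as R
def snap(name,fn):
    i=optics.camera_info(name); im=optics.read_camera(name); cv2.imwrite('pics/'+fn,im[:,:,::-1]); return im,i
def ray(i,u,v):
    K=np.array([[i['fx'],0,i['cx']],[0,i['fy'],i['cy']],[0,0,1.]])
    x,y=cv2.undistortPoints(np.array([[[u,v]]],float),K,np.array([i['k1'],0,0,0,0.]))[0,0]
    P=np.array(i['pose']); return P[:3,3],P[:3,:3]@np.array([x,-y,-1])
def at_z(i,u,v,z):
    o,d=ray(i,u,v); return o+d*(z-o[2])/d[2]
def proj(i,p):
    P=np.array(i['pose']); c=P[:3,:3].T@(np.array(p)-P[:3,3]); x,y=c[0]/-c[2],-c[1]/-c[2]
    s=1+i['k1']*(x*x+y*y); return i['fx']*x*s+i['cx'],i['fy']*y*s+i['cy']
E
python3 - <<'E'
from h import *
a,i=snap('scene','s0.png'); b,j=snap('top','t0.png')
for k in (i,j): print({q:np.round(v,3).tolist() for q,v in k.items() if q!='name'})
o=arm.get_obs(); print({k:np.round(v,3).tolist() for k,v in o.items()})
E
```

```text
{'fx': 385.337, 'fy': 385.337, 'cx': 251.635, 'cy': 192.084, 'k1': -0.075, 'pose': [[-0.987, 0.105, -0.12, 0.326], [-0.159, -0.614, 0.773, 0.657], [0.008, 0.783, 0.623, 0.623], [0.0, 0.0, 0.0, 1.0]]}
{'fx': 464.542, 'fy': 464.542, 'cx': 242.452, 'cy': 189.424, 'k1': -0.152, 'pose': [[-0.021, 0.981, -0.192, 0.231], [-1.0, -0.022, -0.002, -0.007], [-0.006, 0.192, 0.981, 1.152], [0.0, 0.0, 0.0, 1.0]]}
{'time': 0.1, 'joint_positions': [-1.268, 0.629, 0.038, 1.518, -0.027, 0.996, -0.02], 'joint_vel': [0.001, -0.002, 0.001, -0.002, -0.0, 0.0, -0.001], 'tau': [0.004, -56.454, 1.231, -19.397, 0.011, 0.005, 0.0], 'position': [0.234, 0.606, 0.23], 'eef_rot': [-0.0, 0.183, 0.983, -0.001], 'wrist_force': [-0.167, 0.58, -0.098], 'moment': [-0.004, -0.006, -0.034], 'gripper_width': 1.0}
```

View pics/s0.png

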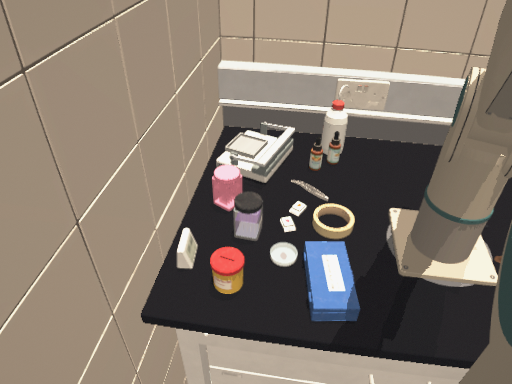

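View pics/t0.png

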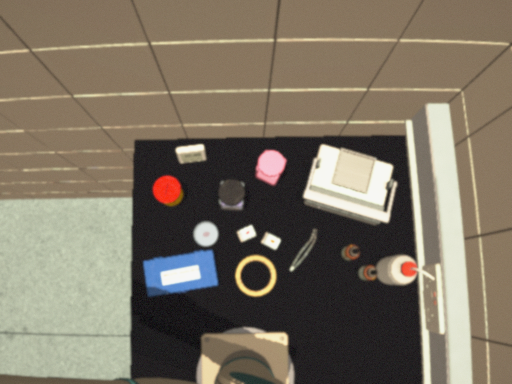

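Scene view: the black-lidded jar is at (248,215), with the pink look-alike at (228,185) and the red-lidded sharps pot at (228,270). The mixer is at (257,150). In the top view these are at (232,190), (270,165), (167,190) and (350,183). Only the clear-glass, black-lidded one fits "jar". I'll enlarge the top view to confirm it and measure.

```bash
python3 - <<'E'
from h import *
im=cv2.imread('pics/t0.png')
c=cv2.resize(im[130:230,200:400],None,fx=4,fy=4,interpolation=cv2.INTER_CUBIC)
for k in range(0,200,20):
    cv2.putText(c,str(200+k),(k*4,8),0,.3,(0,255,255)); 
    if k<100: cv2.putText(c,str(130+k),(0,k*4+4),0,.3,(0,255,255))
im=cv2.imread('pics/s0.png')
d=cv2.resize(im[115:245,200:300],None,fx=4,fy=4,interpolation=cv2.INTER_CUBIC)
cv2.imwrite('pics/c0.png',c);cv2.imwrite('pics/c1.png',d)
E
```

```text
(no output)
```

View pics/c0.png

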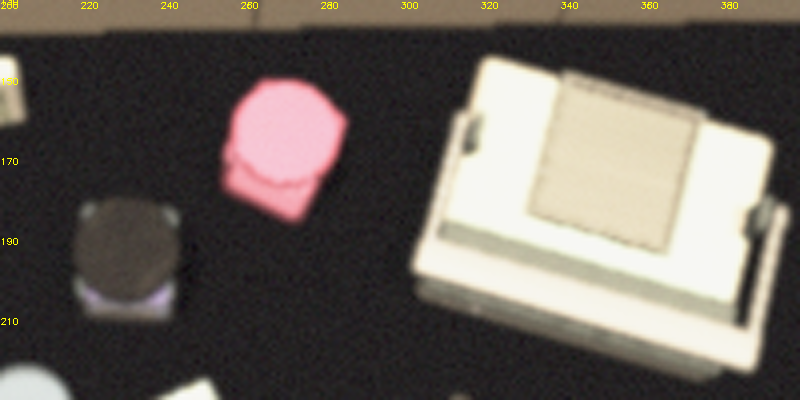

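View pics/c1.png

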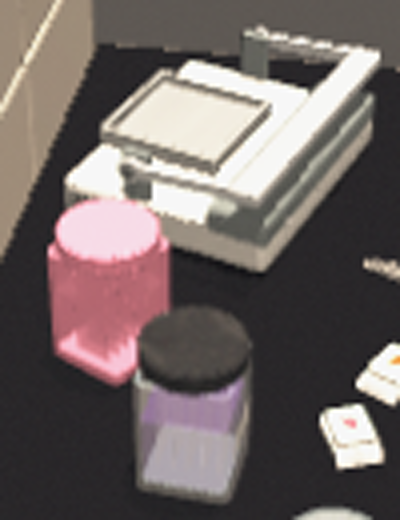

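c0 and c1 confirm it: the jar is clear glass with a purple fill, and its black lid is centred at top pixel (231.8,192.6). The tray's rim corners are at about (341,148), (376,158), (366,193) and (332,183). The bar's front edge runs from (304,197) to (388,223).

```bash
python3 - <<'E'
from h import *
j=optics.camera_info('top')
f=lambda x,y,z: at_z(j,200+x/4-.4,130+y/4-.4,z)
print('jar lid',f(127.5,250.5,.092), 'diam',np.linalg.norm(f(75,250,.085)-f(180,250,.085)))
# jar bottom front edge
print('jar base front', f(90,318,0),f(172,318,0))
t=[f(*p,.049) for p in [(565,72),(703,113),(665,252),(528,212)]]
print('tray',np.mean(t,0),[np.linalg.norm(t[k]-t[k-1]) for k in range(4)])
ax=(t[1]+t[2]-t[0]-t[3]); print('tray yaw of -y axis',np.degrees(np.arctan2(ax[1],ax[0]))+90)
ax=(t[0]+t[1]-t[2]-t[3]); print('yaw x',np.degrees(np.arctan2(ax[1],ax[0])))
l,r=f(414,270,.074),f(753,371,.074); print('bar front',l,r,np.linalg.norm(l-r),np.degrees(np.arctan2(*(r-l)[1::-1]))+90,(l+r)/2)
yaw=np.radians(np.degrees(np.arctan2(*(r-l)[1::-1]))+90); ux=np.array([np.cos(yaw),np.sin(yaw),0])
print('bar mid from front edge',(l+r)/2+ux*.011,'from tray',np.mean(t,0)-.095*ux)
print('pot',at_z(j,167,189,.073),'pink',at_z(j,271.5,162.5,.092))
i=optics.camera_info('scene')
print('scene jar lid', at_z(i,200+195/4,115+340/4,.092))
g=lambda x,y,z: at_z(i,200+x/4-.4,115+y/4-.4,z)
print('scene tray', np.mean([g(*p,.049) for p in [(137,73),(270,103),(220,165),(103,128)]],0))
E
```

```text
jar lid [0.43208335 0.0210817  0.092     ] diam 0.06138678753661903
jar base front [0.4070376 0.0477417 0.       ] [ 0.4059294  -0.00364712  0.        ]
tray [ 0.48914774 -0.27828573  0.049     ] [np.float64(0.09262228966786609), np.float64(0.08954763712296548), np.float64(0.09227220592364), np.float64(0.08725983197024927)]
tray yaw of -y axis -17.92496628514256
yaw x -18.685916278151826
bar front [ 0.42004749 -0.14722407  0.074     ] [ 0.35476058 -0.34652055  0.074     ] 0.20971759042356788 -18.13811552005498 [ 0.38740404 -0.24687231  0.074     ]
bar mid from front edge [ 0.39785743 -0.2502967   0.074     ] from tray [ 0.3988684  -0.24871141  0.049     ]
pot [0.44686521 0.17489915 0.073     ] pink [ 0.50116107 -0.07420638  0.092     ]
scene jar lid [0.43038443 0.02591674 0.092     ]
scene tray [ 0.49035345 -0.27099222  0.049     ]
```

Measured sizes match the given ones: lid 61 mm, bar 209.7 mm, and the two bar-middle estimates agree within 2 mm. Mixer yaw is about -18°. Plan: twist the tool so its y axis is world x, then travel to above the jar at the present height.

Call:
step_arm(
  moves=[0,0,0,7.65,0.0854,0,0,0,7.65,0.0854,0,0,0,7.65,0.0854,0,0,0,7.65,0.0854,0,0,0,7.65,0.0854,0,0,0,7.65,0.0854,0,0,0,7.65,0.0854,0,0,0,7.65,0.0854,0,0,0,7.65,0.0854,-0.012,0.004,0,0,0.0854,-0.025,0.0085,0,0,0.0854,-0.025,0.0085,0,0,0.0854,-0.025,0.0085,0,0,0.0854,-0.025,0.0085,0,0,0.0854,-0.025,0.0085,0,0,0.0854,-0.025,0.0085,0,0,0.0854,-0.025,0.0085,0,0,0.0854,-0.025,0.0085,0,0,0.0854,-0.025,0.0085,0,0,0.0854,-0.025,0.0085,0,0,0.0854],
  grip_force=30,
)

```text
time: 2.1
position: [0.3234, 0.3421, 0.2313]
eef_rot: [0.0, 0.706, 0.708, -0.0]
wrist_force: [0.8, -0.3, 1.1]
gripper_width: 0.999
```

Call:
step_arm(
  moves=[-0.025,0.0085,0,0,0.0854,-0.025,0.0085,0,0,0.0854,-0.025,0.0085,0,0,0.0854,-0.025,0.0085,0,0,0.0854,-0.025,0.0085,0,0,0.0854,-0.025,0.0085,0,0,0.0854,-0.025,0.0085,0,0,0.0854,-0.025,0.0085,0,0,0.0854,-0.025,0.0085,0,0,0.0854,-0.025,0.0085,0,0,0.0854,-0.025,0.0085,0,0,0.0854,-0.025,0.0085,0,0,0.0854,-0.015,0.005,0,0,0.0854,-0.006,0.002,0,0,0.0854,0,0,0,0,0.0854,0,0,0,0,0.0854,0,0,0,0,0.0854],
)

```text
time: 3.8
position: [0.432, 0.0244, 0.2312]
eef_rot: [-0.0, 0.706, 0.708, -0.0]
wrist_force: [-0.6, 1.4, -0.1]
gripper_width: 0.999
```

```bash
python3 - <<'E'
from h import *
im,i=snap('wrist','w0.png'); o=arm.get_obs(); print(o['position'],o['eef_rot'],np.round(i['pose'],4).tolist(),i['fx'],i['cx'],i['cy'],i['k1'])
for p in [(.432,.021,.092),(.430,.026,.092)]: print(proj(i,p))
E
```

```text
[0.43210664 0.02433761 0.23122435] [-2.90007702e-04  7.06199824e-01  7.08012517e-01 -1.51017939e-05] [[1.0, -0.0036, -0.0004, 0.4318], [0.0035, 0.9597, 0.2811, 0.0953], [-0.0006, -0.2811, 0.9597, 0.374], [0.0, 0.0, 0.0, 1.0]] 310.4892356768567 256.42365516517 187.6929151640872 0.012175390417290542
(np.float64(256.58075857889247), np.float64(179.20635985173925))
(np.float64(254.46019424236997), np.float64(174.0225188125434))
```

View pics/w0.png

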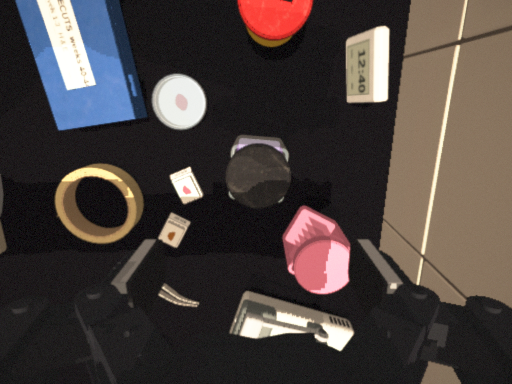

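Wrist view: the jar's black lid is centred at about (258.5,176), the pink jar is at (320,262), and the fingers are at the lower left and right.

```bash
python3 - <<'E'
from h import *
i=optics.camera_info('wrist'); im=cv2.imread('pics/w0.png')
g=im.max(2)[125:225,205:310].astype(int); m=((g>28)&(g<85)&(im.max(2).astype(int)-im.min(2)<25)[125:225,205:310]).astype(np.uint8)
n,l,s,c=cv2.connectedComponentsWithStats(cv2.morphologyEx(m,cv2.MORPH_OPEN,np.ones((5,5))))
k=1+s[1:,4].argmax(); print(s[k],c[k]+[205,125])
print(at_z(i,258.5,176,.092), at_z(i,*(c[k]+[205,125]),.092), at_z(i,226,176,.09)-at_z(i,291,176,.09))
E
```

```text
[  19   19   67   65 3214] [257.84194151 175.29869322]
[0.4339052  0.02405697 0.092     ] [0.43328589 0.02473103 0.092     ] [-0.06127924 -0.00021886  0.        ]
```

Wrist and top views agree within 2 to 3 mm on the jar: (0.433, 0.024). Next I descend so the pads meet the lid, and close.

Call:
step_arm(
  moves=[0,0.001,0.015,0,0.0854,0,0,0.02,0,0.0854,0,0,0.02,0,0.0854,0,0,0.02,0,0.0854,0,0,0.02,0,0.0854,0,0,0.02,0,0.0854,0,0,0.02,0,0.0854,0,0,0.015,0,0.0854,0,0,0.01,0,0.0854,0,0,0.008,0,0.0854,0,0,0,0,0.0854,0,0,0,0,0.05,0,0,0,0,0.05,0,0,0,0,0.05,0,0,0,0,0.05,0,0,0,0,0.05,0,0,0,0,0.05,0,0,0,0,0.05],
  grip_force=35,
)

```text
time: 5.65
position: [0.4339, 0.0235, 0.0641]
eef_rot: [0.0, 0.707, 0.707, 0.001]
wrist_force: [-0.4, -0.5, 6.6]
gripper_width: 0.717
```

Gripped: the width of 61 mm equals the lid. Now lift, turn to the mixer's yaw, and travel high.

Call:
step_arm(
  moves=[0,0,-0.003,0,0.05,0,0,-0.007,0,0.05,0,0,-0.015,0,0.05,0,0,-0.02,0,0.05,0,0,-0.02,0,0.05,0,0,-0.02,0,0.05,0,0,-0.02,0,0.05,0,0,-0.02,0,0.05,0,0,-0.01,0,0.05,0,0,-0.005,0,0.05,0,0,0,3,0.05,0,0,0,5,0.05,0,0,0,5,0.05,0,0,0,5,0.05,0,0,0,0,0.05],
)

```text
time: 7.15
position: [0.4328, 0.0234, 0.2026]
eef_rot: [-0.0, 0.809, 0.588, -0.001]
wrist_force: [-0.1, -0.0, -1.6]
gripper_width: 0.709
```

Call:
step_arm(
  moves=[-0.009,0.0049,0,0,0.05,-0.0175,0.0095,0,0,0.05,-0.0175,0.0095,0,0,0.05,-0.0175,0.0095,0,0,0.05,-0.0175,0.0095,0,0,0.05,-0.0175,0.0095,0,0,0.05,-0.0175,0.0095,0,0,0.05,-0.0175,0.0095,0,0,0.05,-0.0175,0.0095,0,0,0.05,-0.0175,0.0095,0,0,0.05,-0.0175,0.0095,0,0,0.05,-0.0175,0.0095,0,0,0.05,-0.0175,0.0095,0,0,0.05,-0.0175,0.0095,0,0,0.05,-0.0175,0.0095,0,0,0.05,-0.01,0.005,0,0,0.05,-0.005,0.003,0,0,0.05,0,0,0,0,0.05,0,0,0,0,0.05],
)

```text
time: 9.05
position: [0.489, -0.2765, 0.203]
eef_rot: [-0.001, 0.809, 0.588, 0.0]
wrist_force: [-0.5, -0.0, -2.1]
gripper_width: 0.714
```

```bash
python3 - <<'E'
from h import *
a,i=snap('wrist','w1.png'); b,j=snap('top','t1.png'); o=arm.get_obs(); print(o['position'],o['eef_rot'],o['gripper_width'])
c=np.zeros((400,512+300,3),np.uint8); c[:384,:512]=cv2.imread('pics/w1.png'); c[:300,512:]=cv2.resize(cv2.imread('pics/t1.png')[120:270,260:410],None,fx=2,fy=2)
cv2.imwrite('pics/v1.png',cv2.resize(c,(800,394)))
for p in [(.489,-.278,.041),(.398,-.2495,.074),(.490,-.271,.041)]: print(proj(i,p))
E
```

```text
[ 0.48923937 -0.27632193  0.20318436] [-5.12394167e-04  8.08510736e-01  5.88481175e-01  1.84879083e-04] 0.7093557154154313
(np.float64(256.90122390092466), np.float64(171.60669794091314))
(np.float64(151.62449189614335), np.float64(180.8537091472745))
(np.float64(255.7088071285105), np.float64(164.82561408201155))
```

View pics/v1.png

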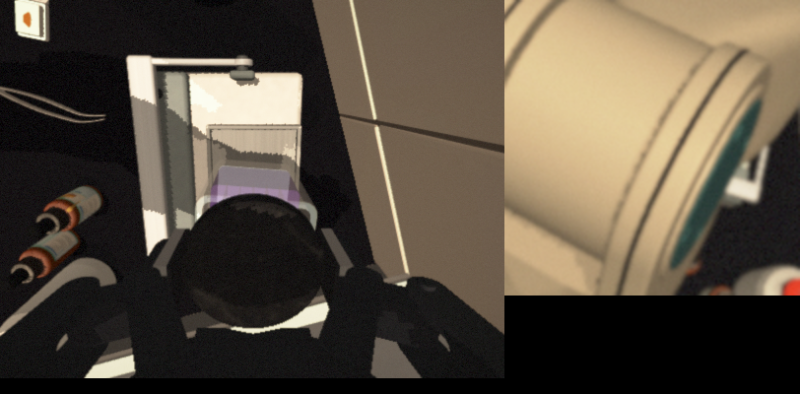

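Wrist view: the jar is held upright and square to the mixer. The tray's far rim corners are at wrist pixels (211,128) and (305,128), and the bar's left end is at (128,58) to (157,58).

```bash
python3 - <<'E'
from h import *
i=optics.camera_info('wrist'); y=np.radians(-18.1); ux=np.array([np.cos(y),np.sin(y),0]); uy=np.array([-np.sin(y),np.cos(y),0])
im=cv2.imread('pics/w1.png'); cv2.imwrite('pics/v2.png',cv2.resize(im[40:220,110:330],None,fx=3.5,fy=3.5,interpolation=cv2.INTER_CUBIC))
a,b=at_z(i,211.5,128,.049),at_z(i,304.5,128,.049); print('rim corners',a,b,np.linalg.norm(a-b),np.degrees(np.arctan2(*(b-a)[1::-1])))
print('tray c',(a+b)/2-.045*uy)
e,f=at_z(i,128.5,58,.074),at_z(i,157,58,.074); print('bar end',e,f,np.linalg.norm(e-f),'mid',(e+f)/2-.105*uy)
print('tray from bar',(e+f)/2-.105*uy+.095*ux)
E
```

```text
rim corners [ 0.46196859 -0.22274578  0.049     ] [ 0.54545031 -0.24962509  0.049     ] 0.08770230510662265 -17.847438619238957
tray c [ 0.48972901 -0.27895864  0.049     ]
bar end [ 0.42143369 -0.14857253  0.074     ] [ 0.44339474 -0.15556222  0.074     ] 0.023046556021199115 mid [ 0.39979319 -0.25187152  0.074     ]
tray from bar [ 0.49009218 -0.28138579  0.074     ]
```

View pics/v2.png

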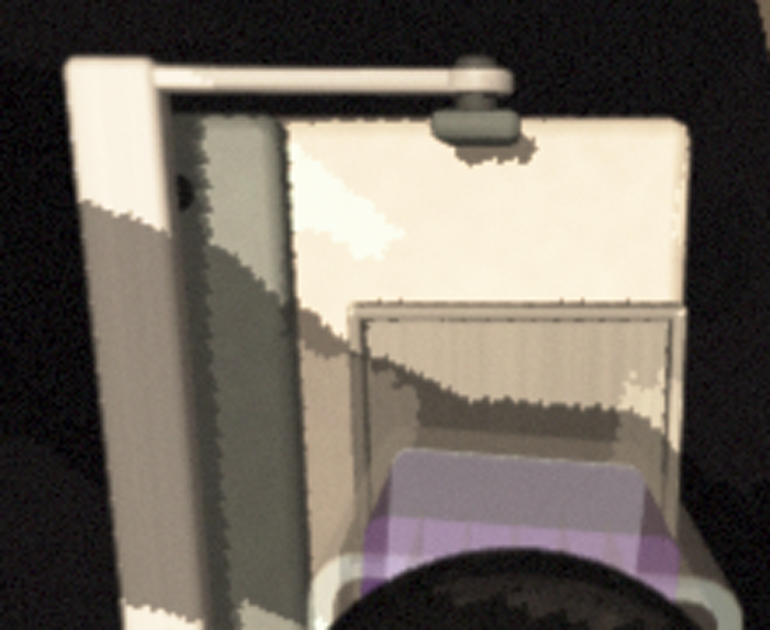

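The tray centre is at (0.4895,-0.279), and the tray and bar estimates agree within about 2.5 mm. Shift 2.5 mm and lower.

Call:
step_arm(
  moves=[-0.0025,0,0.008,0,0.05,0,0,0.015,0,0.05,0,0,0.015,0,0.05,0,0,0.015,0,0.05,0,0,0.015,0,0.05,0,0,0.01,0,0.05,0,0,0.007,0,0.05,0,0,0.004,0,0.05,0,0,0.003,0,0.05,0,0,0.001,0,0.05,0,0,0.001,0,0.05,0,0,0.001,0,0.05,0,0,0,0,0.05,0,0,0,0,0.05],
)

```text
time: 10.55
position: [0.4885, -0.2799, 0.1084]
eef_rot: [0.0, 0.809, 0.588, 0.0]
wrist_force: [-0.3, 0.3, -1.1]
gripper_width: 0.715
```

Call:
step_arm(
  moves=[0,0,0.001,0,0.05,0,0,0.001,0,0.05,0,0,0.001,0,0.05,0,0,0.0005,0,0.05,0,0,0,0,0.05],
)

```text
time: 11.05
position: [0.4884, -0.2799, 0.1053]
eef_rot: [-0.0, 0.809, 0.588, 0.0]
wrist_force: [-1.3, 0.9, 3.7]
gripper_width: 0.712
```

Contact felt (weight unloaded, +3.7 N). Release and rise.

Call:
step_arm(
  moves=[0,0,0,0,0.068,0,0,0,0,0.075,0,0,0,0,0.0854,0,0,0,0,0.0854,0,0,0,0,0.0854,0,0,0,0,0.0854,0,0,-0.005,0,0.0854,0,0,-0.015,0,0.0854,0,0,-0.02,0,0.0854,0,0,-0.02,0,0.0854,0,0,-0.02,0,0.0854,0,0,-0.015,0,0.0854,0,0,-0.01,0,0.0854,0,0,0,0,0.0854],
)

```text
time: 12.45
position: [0.4891, -0.2804, 0.2112]
eef_rot: [0.001, 0.809, 0.588, 0.001]
wrist_force: [-0.5, -0.4, -0.8]
gripper_width: 1.001
```

Call:
step_arm(
  moves=[-0.01,-0.01,-0.01,0,0,-0.015,-0.015,-0.01,0,0,-0.01,-0.015,0,0,0,0,-0.01,0,0,0,0,0,0,0,0,0,0,0,0,0,0,0,0,0,0,0,0,0,0,0,0,0,0,0,0,0,0,0,0,0],
)

```text
time: 13.45
position: [0.4303, -0.2976, 0.2296]
eef_rot: [-0.0, 0.809, 0.588, -0.0]
wrist_force: [-1.1, 0.2, -0.2]
gripper_width: 0.001
```

```bash
python3 - <<'E'
from h import *
a,i=snap('wrist','w2.png'); np.save('w2pose.npy',i['pose']); o=arm.get_obs(); print(o['position'],o['eef_rot'],o['gripper_width'])
cv2.imwrite('pics/v3.png',cv2.resize(cv2.imread('pics/w2.png'),(800,600),interpolation=cv2.INTER_CUBIC))
E
```

```text
[ 0.43023162 -0.29768401  0.22965384] [-8.01314948e-05  8.08814519e-01  5.88063820e-01 -1.07294801e-04] 0.00020264368304128
```

View pics/v3.png

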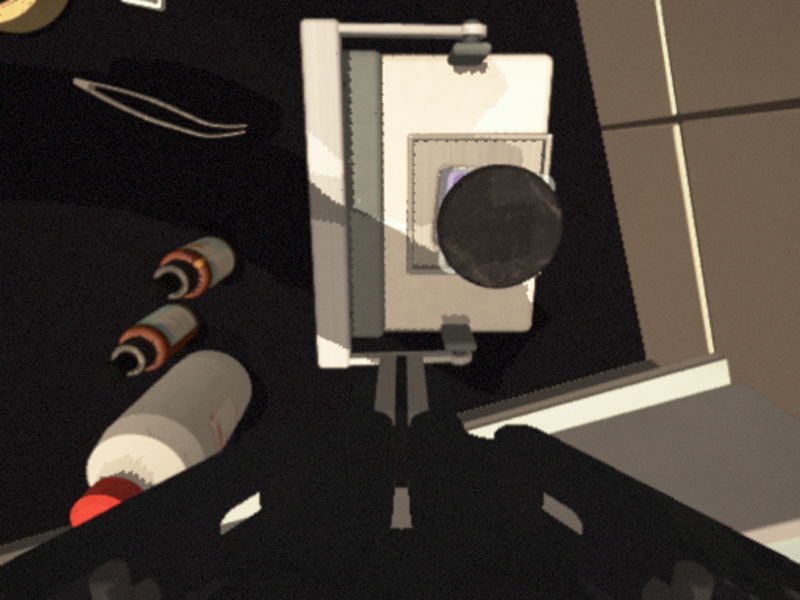

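The picture shows the jar standing in the tray, lid at (500,226) in the 800x600 view. Both bar ends are visible: the top corners at (302,20) and (338,20), the bottom ones at (319,367) and (350,366).

```bash
python3 - <<'E'
from h import *
i=optics.camera_info('wrist'); i['pose']=np.load('w2pose.npy'); s=1.5625
f=lambda x,y,z: at_z(i,x/s,y/s,z)
c=[f(*p,.074) for p in [(302,19.5),(338.5,20),(318.5,367.5),(350.5,366.5)]]
m=np.mean(c,0); d=(c[0]+c[1]-c[2]-c[3])/2; print('bar mid',m,'len',np.linalg.norm(d),'yaw',np.degrees(np.arctan2(d[1],d[0]))-90,np.linalg.norm(c[0]-c[1]),np.linalg.norm(c[2]-c[3]))
print('jar lid',f(500,226,.133))
t=[f(*p,.049) for p in [(408,135),(551,135),(407,273)]]; print('tray c',(t[1]+t[2])/2,np.linalg.norm(t[0]-t[1]),np.linalg.norm(t[0]-t[2]))
y=np.radians(-18.1);ux=np.array([np.cos(y),np.sin(y),0]);uy=np.array([-np.sin(y),np.cos(y),0])
print('tray-bar in mixer axes',((t[1]+t[2])/2-m)@ux,((t[1]+t[2])/2-m)@uy)
o=arm.get_obs(); Rt=R.from_quat(o['eef_rot'],scalar_first=True).as_matrix(); print('tool shift to bar mid',Rt.T@(m-o['position']))
E
```

```text
bar mid [ 0.39929092 -0.25003267  0.074     ] len 0.20777160519712232 yaw -17.987568274980774 0.019983702992969476 0.021489824888159884
jar lid [ 0.48792463 -0.27910932  0.133     ]
tray c [ 0.48861802 -0.27916967  0.049     ] 0.09047046391508437 0.08996733328513158
tray-bar in mixer axes 0.0939589916470966 5.664446442319301e-05
tool shift to bar mid [ 0.03580067 -0.04408697  0.15566228]
```

The bar middle is (0.3993,-0.2500), and its lateral agreement with the tray is 0.1 mm. The jar is within 1 mm of the tray centre. Moving above the bar with the fingers shut.

Call:
step_arm(
  moves=[0.01,-0.01,0,0,0,0.015,-0.018,0,0,0,0.011,-0.016,0,0,0,0,0,0.01,0,0,0,0,0.02,0,0,0,0,0.02,0,0,0,0,0.02,0,0,0,0,0.02,0,0,0,0,0.02,0,0,0,0,0.02,0,0,0,0,0.01,0,0,0,0,0.005,0,0,0,0,0,0,0,0,0,0,0,0],
)

```text
time: 14.9
position: [0.3997, -0.2504, 0.0852]
eef_rot: [0.0, 0.809, 0.588, 0.0]
wrist_force: [-0.2, -0.6, 0.6]
gripper_width: 0.0
```

```bash
python3 - <<'E'
from h import *
o=arm.get_obs(); Rt=R.from_quat(o['eef_rot'],scalar_first=True).as_matrix(); print(o['position'],o['wrist_force'],'shift',Rt.T@(np.array([.3993,-.25,.074])-o['position']))
E
```

```text
[ 0.39973964 -0.25037445  0.08523015] [-0.22442333 -0.58901034  0.56093918] shift [ 0.00022397 -0.00054503  0.01122954]
```

Call:
step_arm(
  moves=[0,0,0.004,0,0,0,0,0.004,0,0,0,0,0.002,0,0,0,0,0.001,0,0,0,0,0.001,0,0,0,0,0.001,0,0,0,0,0.001,0,0,0,0,0,0,0,0,0,0,0,0],
)

```text
time: 15.8
position: [0.399, -0.2497, 0.0708]
eef_rot: [-0.0, 0.809, 0.588, -0.0]
wrist_force: [-1.9, 2.0, 5.0]
gripper_width: -0.003
```

```bash
python3 - <<'E'
from h import *
o=arm.get_obs(); print(o['position'],o['wrist_force'],o['moment'])
a,i=snap('wrist','w3.png'); np.save('w3pose.npy',i['pose'])
cv2.imwrite('pics/v4.png',cv2.resize(cv2.imread('pics/w3.png'),(700,525),interpolation=cv2.INTER_CUBIC))
E
```

```text
[ 0.39903843 -0.24974893  0.0708171 ] [-1.91409264  1.9778349   5.03773995] [ 0.18308575  0.43069606 -0.00984944]
```

Call:
step_arm(
  moves=[0,0,0.001,0,0,0,0,0.001,0,0,0,0,0.001,0,0,0,0,0.001,0,0,0,0,0.001,0,0,0,0,0,0,0],
)

```text
time: 16.45
position: [0.3988, -0.2497, 0.0659]
eef_rot: [-0.001, 0.809, 0.588, -0.0]
wrist_force: [-3.8, 1.5, 7.2]
gripper_width: 0.004
```

Call:
step_arm(
  moves=[0,0,0.0005,0,0,0,0,0.0005,0,0,0,0,0.0005,0,0,0,0,0,0,0],
)

```text
time: 16.85
position: [0.3988, -0.2497, 0.0653]
eef_rot: [-0.0, 0.809, 0.588, 0.0]
wrist_force: [-4.4, 3.5, 18.2]
gripper_width: -0.001
```

The hard stop is reached: z 0.0653, force risen to 18 N. Hold 1 s, taking a wrist picture while the bar is down, then release smoothly.

Call:
step_arm(
  moves=[0,0,0,0,0,0,0,0,0,0,0,0,0,0,0,0,0,0,0,0,0,0,0,0,0,0,0,0,0,0,0,0,0,0,0,0,0,0,0,0],
)

```text
time: 17.65
position: [0.3988, -0.2497, 0.0653]
eef_rot: [-0.0, 0.809, 0.588, 0.0]
wrist_force: [-3.7, 2.8, 17.9]
gripper_width: 0.0
```

```bash
python3 - <<'E'
from h import *
o=arm.get_obs(); print(o['time'],o['position'],o['wrist_force'])
a,i=snap('wrist','w4.png'); b,j=snap('scene','s4.png')
c=np.zeros((400,800,3),np.uint8); c[:384,:512]=cv2.imread('pics/w4.png'); c[:360,512:]=cv2.resize(cv2.imread('pics/s4.png')[110:200,215:287],(288,360),interpolation=cv2.INTER_CUBIC)
cv2.imwrite('pics/v5.png',c)
E
```

```text
17.65 [ 0.39880847 -0.24969551  0.06528722] [-3.73383328  2.82847863 17.88906695]
```

View pics/v5.png

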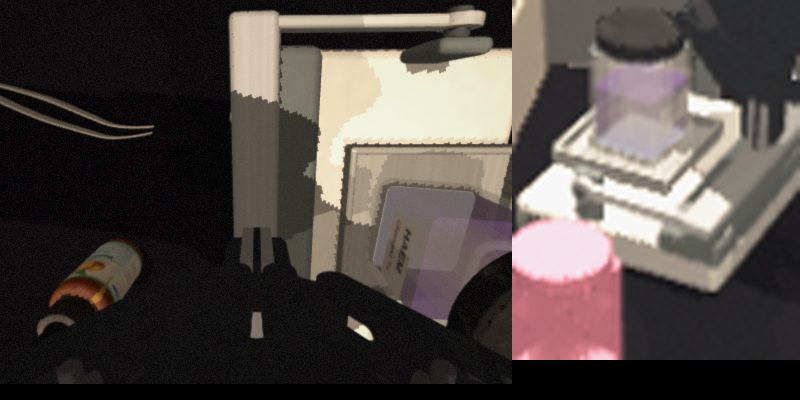

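The wrist view shows the bar pressed, its left end at (231–279,13), and the fingertips on the bar. In the scene inset the jar stands upright in the tray. Releasing.

Call:
step_arm(
  moves=[0,0,-0.002,0,0,0,0,-0.002,0,0,0,0,-0.002,0,0,0,0,-0.002,0,0,0,0,-0.002,0,0,0,0,-0.004,0,0,0,0,-0.01,0,0,0,0,-0.02,0,0,0,0,-0.025,0,0,0,0,-0.025,0,0,0,0,-0.025,0,0,0,0,-0.025,0,0,0,0,-0.02,0,0,-0.015,0.02,0,0,0,-0.02,0.025,0,0,0,0,0,0,0,0,0,0,0,0,0],
)

```text
time: 19.45
position: [0.431, -0.2973, 0.2285]
eef_rot: [-0.0, 0.809, 0.588, -0.0]
wrist_force: [-0.5, 0.8, -0.2]
gripper_width: 0.002
```

```bash
python3 - <<'E'
from h import *
o=arm.get_obs(); print(o['time'],o['position'],o['wrist_force'])
a,i=snap('wrist','w5.png'); b,j=snap('scene','s5.png')
c=np.zeros((400,800,3),np.uint8); c[:384,:512]=cv2.imread('pics/w5.png'); c[:360,512:]=cv2.resize(cv2.imread('pics/s5.png')[110:200,215:287+20][:, :92],(288,360),interpolation=cv2.INTER_CUBIC)
cv2.imwrite('pics/v6.png',c)
y=np.radians(-18);uy=np.array([-np.sin(y),np.cos(y),0]);ux=np.array([np.cos(y),np.sin(y),0]);m=np.array([.3993,-.25,.074])
print([np.round(proj(i,m+a*.105*uy+b*.011*ux),1) for a,b in [(1,-1),(1,1),(-1,-1),(-1,1)]],'jar',proj(i,(.489,-.279,.133)))
E
```

```text
19.45 [ 0.4310313  -0.29732266  0.22845808] [-0.53878911  0.76640842 -0.24202131]
[array([190.9,  11.5]), array([216.8,  11.5]), array([203. , 236.8]), array([224. , 236.8])] jar (np.float64(320.79525137231457), np.float64(144.88059980111913))
```

View pics/v6.png

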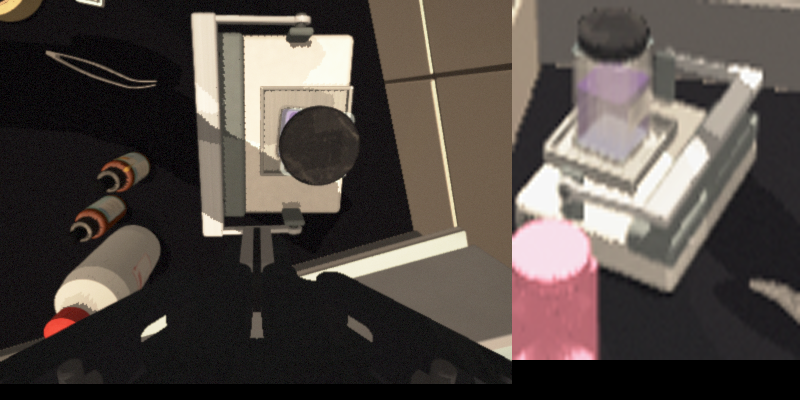

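The bar is back at rest: its ends are at (192–215,13) and (204–223,235), within 2 px of the level prediction. The jar stands in the tray with its lid at (319,146), where (321,145) was predicted, and the arm is clear. Handing in.

```bash
python3 -c "
from workcell import arm
print(arm.hand_in())"
```

```text
the job is handed in; nothing more can be done
None
```

I set the jar upright in the mixer's tray and let go of it. Then I pressed the bar at its middle to its hard stop, held it for about 1 s and let it spring back. The job was handed in at about 19.5 s of the 53 s.

- **Jar:** I gripped it by the lid, which read 61 mm wide. After release it stood about 1 mm from the tray centre, and the last pictures show it still upright there.
- **Bar:** The press point was within about 1 mm of the measured middle, which agreed with the tray centreline to 0.1 mm. The tool stopped at z 0.0653 m, about 8.7 mm below the rest height, with the force rising from 7 N to 18 N. After release both ends were within 2 px of where a level bar at rest should appear.
- **Rest of the scene:** The final force reading was near zero, with the arm clear. I moved nothing else and saw nothing shifted, though the last pictures did not cover the sharps pot.
- **Less certain:** I did not measure the bar's tilt while it was pressed; I only inferred it was level from the centred contact. The first views disagreed by 5 to 7 mm in y, and I settled that with close wrist-camera pictures.

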